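# Hold the scanner's reference tile flush with a spacer

### The job

Two white reference tiles lie in the two frames on the scanner bed, and only the shorter tile leaves a gap wide enough for the blue spacer. Lower the spacer upright into that gap until it stands on the frame's floor plate (or just clear of it), then slide it against the tile to push the tile fully flush and square against the red-marked bar, and finish while still holding the spacer firmly pressed against the tile, as it must stay there during the scan. Touch the tiles with nothing but the spacer, do not shift the longer tile, and leave everything else on the desk where it is.

Things in the scene. Friction and masses are not known exactly. Their poses are not given: they have to be found in the camera images.
- spacer_grip (a point): blue plastic spacer, about 0.14 kg, loose on the desk: foot 24 mm (its x) by 60 mm (its y) by 20 mm high, on its middle an upright grip fin 14 mm thick (x) by 50 mm (y) by 40 mm high; 60 mm high in all. This point lies inside the fin, 42 mm above the underside; z up. The same turned half round
- spacer: the same spacer; origin at the centre of its underside, axes as above
- frame_a: fixed dark-grey metal frame on the scanner holding the SHORTER tile, now left, now right. Inside 140 (its x) by 100 mm (y), centred on the origin; origin at its underside. Floor plate 4 mm, bar tops 18 mm above the origin. The +x bar (red strip on top) is the stop, inner face at x = +70 mm; inner face of the -x bar at -70 mm. End bars 12, side bars 10 mm thick
- frame_b: the other frame, exactly like frame_a, holding the LONGER tile, whose gap of at most 18 mm is too narrow for the spacer
- tile_short_center (a point): centre of the shorter white ceramic tile, small grey square on top: 96 mm (its x) by 84 mm (y) by 12 mm thick, 0.23 kg, loose in frame_a some mm short of the red-marked bar, slightly askew; the gap (34 to 40 mm) between it and the -x bar takes the spacer. Flush, its centre lies at x = +22 mm in frame_a. Takes 1 to 2 N to push
- tile_long_center (a point): centre of the longer white tile with a small grey square: 122 mm (its x) by 84 mm (its y) by 12 mm, loose in frame_b; not to be shifted
- scanner: fixed flatbed scanner, lid off, light grey over dark grey, 280 mm (its x) by 360 mm (y) by 50 mm high, origin at the centre of its underside; the frames stand on its top with their +x ends away from the robot. Two hinge blocks at its far edge rise to 62 mm
- mouse: black computer mouse, 100 x 56 x 28 mm, origin under its centre; bystander
- mug: blue mug, 80 mm wide, 95 mm high, origin under its centre; bystander
- sanitiser: whitish translucent bottle with white cap, 60 mm wide, 150 mm high, origin under its centre; bystander
- clip_pot: clear pot with black cap, 52 mm wide, 50 mm high, origin under its centre; bystander
- notes: yellow block of notes, 76 x 76 x 28 mm, origin under its centre; bystander
- stapler: black and grey stapler, 140 x 36 x 45 mm, origin under its centre; bystander
Not all that is in view belongs to the job. There is more than one size of the spacer; the job needs the smallest. What is shaped like the part that bears tile_short_center but black is not meant.

How it is judged:
By the outcome, as a careful person would: the job done as asked, in the order asked, and still so for the second after the job is handed in, while the arm keeps its last pose, push and grip.
It also fails if it takes over 38 s, if anything falls off the work surface, if the arm or the gripper's body presses on something with over 40 N, if the wrist force passes 120 N, or if a joint passes its speed limit or range.

### The arm

A 6-joint arm with a two-finger parallel gripper is mounted at the origin on the work surface. World frame = base frame: x ahead of the robot, y to its left, z up, the work surface at z = 0. Lengths are in m, angles in rad, forces in N, time in s.
With the tool pointing down it reaches from about 0.425 to 0.95 m from the base axis. Payload 3.5 kg.
Tool frame: the origin (TCP) lies at the very end of the fingers, on their centre line; the grasp point (between the pads) lies 19 mm behind it; y points along the fingers, z is the direction in which the jaws open and shut, and the axes are right-handed (so a half turn about y gives the same grasp; the last joint's range is limited). The gripper opens to 85 mm and grips with 20 to 120 N. Pads are 22 mm wide; open, the fingers measure 114 mm over their backs; the gripper's body (76 mm by 85 mm) begins 54 mm behind the grasp point. The pads swing forward as they close: fully open they stand 13 mm farther back than shut.
Start: joints at [1.181, 0.286, 1.577, -0, 1.279, -0.15], TCP at [0.16, 0.656, 0.231] pointing down, gripper open.
Joint ranges: [-2.77, 2.77], [-0.9, 2.22], [0.21, 2.48], [-1.53, 4.67], [0.24, 2.81], [-2.84, 2.84]. Speed limits (rad/s): [2.79, 2.79, 3.14, 3.14, 3.14, 3.14].

### API

Orientations are given as a unit quaternion [x, y, z, w].
In Python, from plant import ctrl, cams gives the robot as it stands.
- The arm moves only by the tool play_rows, never from a script. Its argument "steps" is a list of rows, each an object of numbers: "claw": the finger opening in cm, from 0 to 8.54; "tx", "ty", "tz": the shift along the tool's x, y, z in cm; "ax", "ay", "az": the turn, a rotation vector about the tool's x, y, z in degrees. A call has 1 to 12 rows; each row is the pose to reach, as a shift and turn from the pose commanded when the call began, along the tool's axes at that moment; what a row does not reach only later rows make up. A row lasts 1/12 s, in which the tool goes at most 41.7 mm and 7.16 degrees, less where a joint would pass 70% of its speed; a pose out of reach is approached as far as the arm can. A call with a gripper value outside its range is refused whole. The fingers move at their own pace and stop on an object; "grip_force" is the grip in N (left out, the last holds). Time passes only in rows, so rows that repeat a pose let the fingers close. It gives the time, the measured TCP pose, the force and the opening at its end, in the units of the state.
- ctrl.get_state(): the state, without advancing time (a new reading comes with each control period).
- cams.read_camera(name): name is "side" or "top"; returns (picture, depth): 384x512x3 uint8, blue, green, red; 384x512 float32, m along the optical axis (not along the pixel's ray), 0 where there is no reading.
- cams.camera_model(name): a dict with "intrinsics" (3x3 intrinsics, pixels), "rvec" (rotation vector, rad) and "tvec" (3), from world to camera coordinates, as OpenCV has them. Camera axes: x right, y down, z forward; pixel columns grow to the right and rows downward; lengths in m; the calibration is good to about 2 mm. A picture is of the moment at which its call begins. camera_model takes no time and is no camera call.
- ctrl.sign_off(): hands the job in, once; it reports no verdict.
The state is a dict: "time": time; "qpos": joint angles; "dq": joint speeds; "joint_efforts": joint torques, N m; "eef_pos": TCP position; "tcp_rot": TCP orientation; "contact_force": force on the tool from outside, world axes, zero at the start; "wrist_torque": the same for the moment, N m; "opening": opening from 0.0 (shut) to 1.0 (fully open).
Only numpy, scipy, OpenCV 4.12 (cv2) and the standard library are available. Lean on these libraries where they do the work, as an engineer would, in place of code of your own. Each camera call takes 0.05 s, during which the arm holds its last target.

## Working session

There is one attempt and no reset: what is moved stays moved. The work goes in short steps, Python scripts to look and compute and a tool call to move; the robot and the scene stay as the last step left them, time stands still between calls to the robot, and variables do not carry over. Pictures are saved under pics/ and viewed, and the job is handed in when it is done.

Besides the shell and the picture viewer there is one more tool, called as name([rows], argument=value, ...), one row to a line, values as JSON. play_rows: Moves the arm, as the interface text tells. Its arguments: {"type":"object","properties":{"steps":{"type":"array","items":{"type":"object","properties":{"claw":{"type":"number"},"tx":{"type":"number"},"ty":{"type":"number"},"tz":{"type":"number"},"ax":{"type":"number"},"ay":{"type":"number"},"az":{"type":"number"}}}},"grip_force":{"type":"number"}},"required":["steps"]}

```bash
mkdir -p pics; ls
python3 - <<'E'
from plant import ctrl,cams
import cv2,numpy as np
s=ctrl.get_state();print(s)
for n in("top","side"):
    p,d=cams.read_camera(n);m=cams.camera_model(n);print(n,m)
    R=cv2.Rodrigues(np.array(m["rvec"],float))[0];print(-R.T@np.array(m["tvec"]).ravel())
    cv2.imwrite(f"pics/{n}0.png",p);np.save(f"{n}0d.npy",d);np.save(f"{n}0p.npy",p)
E
```

```text
pics
{'time': 0.0, 'qpos': array([ 1.18101896e+00,  2.87197873e-01,  1.57819782e+00, -6.66074809e-06,
        1.27858782e+00, -1.49984807e-01]), 'dq': array([ 8.28607381e-05, -8.06732064e-04, -1.32252767e-03, -1.63330868e-03,
        8.54182110e-04,  1.28453777e-03]), 'joint_efforts': array([-2.00616792e-03, -4.05974936e+01, -2.92622316e+01, -3.14769413e-04,
        5.79092681e-03,  4.15254988e-06]), 'eef_pos': array([0.16002116, 0.65507483, 0.22991443]), 'tcp_rot': array([ 0.70284537, -0.08479896,  0.08435257, -0.70121478]), 'contact_force': array([ 1.68570785,  0.63904304, -0.21411446]), 'wrist_torque': array([ 0.01022417, -0.01492173, -0.03744436]), 'opening': 0.9977205173065317}
top {'intrinsics': array([[388.88991186,   0.        , 256.21258344],
       [  0.        , 388.88991186, 200.05112103],
       [  0.        ,   0.        ,   1.        ]]), 'rvec': array([ 2.14545226, -2.09792425,  0.17346479]), 'tvec': array([-0.02507644,  0.48816863,  1.27050141])}
[ 0.25664024 -0.03580975  1.33639991]
side {'intrinsics': array([[433.9993036 ,   0.        , 255.15937003],
       [  0.        , 433.9993036 , 193.27758913],
       [  0.        ,   0.        ,   1.        ]]), 'rvec': array([ 0.694882  , -2.66480393,  1.03760675]), 'tvec': array([0.40767039, 0.21116729, 1.41631339])}
[-0.0572907   0.8945583   1.18878662]
```

View pics/top0.png

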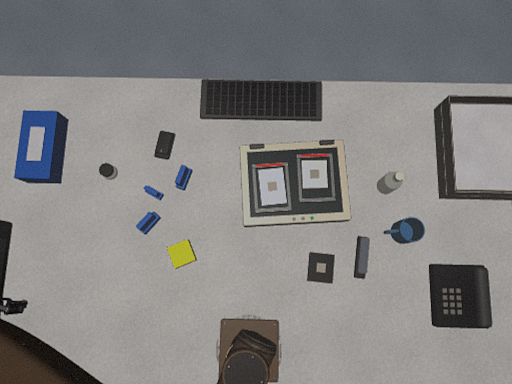

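View pics/side0.png

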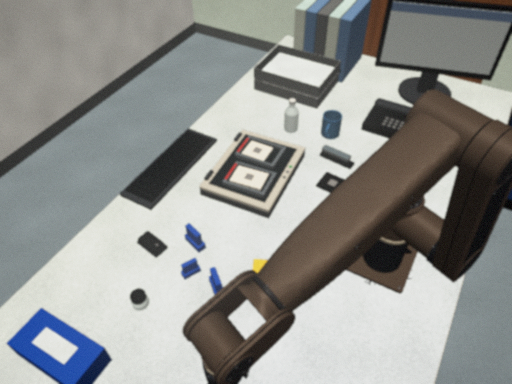

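Top view: the three blue spacer-like parts are at about (184,177), (153,192) and (148,222). The frames are at (270,187) and (315,177), and the black look-alike tile is at (320,267). I'll enlarge these.

```bash
cat > h.py <<'E'
import cv2,numpy as np
from plant import ctrl,cams
def cam(n):
    m=cams.camera_model(n);R=cv2.Rodrigues(np.array(m["rvec"],float))[0];t=np.array(m["tvec"],float).ravel()
    return m["intrinsics"],R,t
def ray(n,uv,z):
    K,R,t=cam(n);uv=np.atleast_2d(uv).astype(float)
    d=(np.linalg.inv(K)@np.c_[uv,np.ones(len(uv))].T).T@R; c=-R.T@t
    s=(z-c[2])/d[:,2]; return c+d*s[:,None]
def proj(n,P):
    K,R,t=cam(n);q=(np.atleast_2d(P)@R.T+t)@K.T;return q[:,:2]/q[:,2:]
def cloud(n,d):
    K,R,t=cam(n);v,u=np.mgrid[:d.shape[0],:d.shape[1]]
    q=np.stack([u,v,np.ones_like(u)],-1).reshape(-1,3)@np.linalg.inv(K).T*d.reshape(-1,1)
    return ((q-t)@R).reshape(*d.shape,3)
def crop(p,x0,y0,x1,y1,s,f): cv2.imwrite(f,cv2.resize(p[y0:y1,x0:x1],None,fx=s,fy=s,interpolation=cv2.INTER_CUBIC))
E
python3 - <<'E'
from h import *
p=np.load("top0p.npy");d=np.load("top0d.npy");ps=np.load("side0p.npy");ds=np.load("side0d.npy")
crop(p,120,150,220,240,7,"pics/c1.png");crop(p,230,130,360,235,6,"pics/c2.png");crop(ps,170,210,250,300,6,"pics/c3.png")
for n,p,d in(("top",p,d),("side",ps,ds)):
    h=cv2.cvtColor(p,cv2.COLOR_BGR2HSV);m=cv2.inRange(h,(108,130,60),(128,255,255))
    k,l,st,c=cv2.connectedComponentsWithStats(m);C=cloud(n,d)
    for i in range(1,k):
        if 20<st[i,4]:
            z=C[l==i];z=z[d[l==i]>0]
            r=cv2.minAreaRect(np.argwhere(l==i)[:,::-1].astype(np.float32))
            print(n,c[i].round(1),st[i],"zmax",np.percentile(z[:,2],[10,50,90,98]).round(3),"med",np.median(z,0).round(3),r)
E
```

```text
top [ 35.9 144.9] [  14  111   44   68 1807] zmax [0.077 0.081 0.084 0.086] med [0.653 0.734 0.081] ((35.599998474121094, 144.20001220703125), (34.9777946472168, 70.20365905761719), 7.125016689300537)
top [180.1 174.2] [175 165  11  19  91] zmax [0.074 0.078 0.081 0.083] med [0.565 0.241 0.078] ((180.03607177734375, 174.2061767578125), (4.810319423675537, 18.595115661621094), 21.037511825561523)
top [184.5 180. ] [176 168  15  22  70] zmax [0.024 0.027 0.034 0.041] med [0.553 0.234 0.027] ((184.00003051757812, 178.0), (8.049844741821289, 21.466251373291016), 26.56505012512207)
top [152.4 191.8] [144 186  19  13  97] zmax [0.018 0.058 0.063 0.066] med [0.509 0.338 0.058] ((152.30001831054688, 191.90000915527344), (19.230182647705078, 5.813776969909668), 26.56505012512207)
top [147.  221.4] [136 212  23  22 173] zmax [0.024 0.075 0.081 0.082] med [0.408 0.348 0.075] ((147.50001525878906, 221.50003051757812), (11.31370735168457, 22.62741470336914), 45.0)
side [192.4 230.8] [187 225  12  12  72] zmax [0.071 0.076 0.08  0.082] med [0.56  0.248 0.076] ((192.25001525878906, 230.750030517578
[... 317 characters left out ...]
07 0.349 0.059] ((188.80003356933594, 263.10003662109375), (3.5777084827423096, 13.86362075805664), 63.43495178222656)
side [190.1 271.3] [182 266  17  11  67] zmax [0.017 0.021 0.028 0.031] med [0.503 0.355 0.021] ((190.20004272460938, 270.4000549316406), (5.366563320159912, 16.994115829467773), 63.43495178222656)
side [214.6 280.2] [210 268  11  25 148] zmax [0.025 0.074 0.079 0.081] med [0.402 0.363 0.074] ((214.25001525878906, 279.75), (23.71708106994629, 8.22192096710205), 71.56504821777344)
side [ 60.4 351.1] [   8  309  102   75 3383] zmax [0.063 0.079 0.082 0.084] med [0.621 0.747 0.079] ((59.243255615234375, 349.45947265625), (92.06812286376953, 53.7064094543457), 35.53767776489258)
```

```bash
sleep 1
```

```text
(no output)
```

View pics/c1.png

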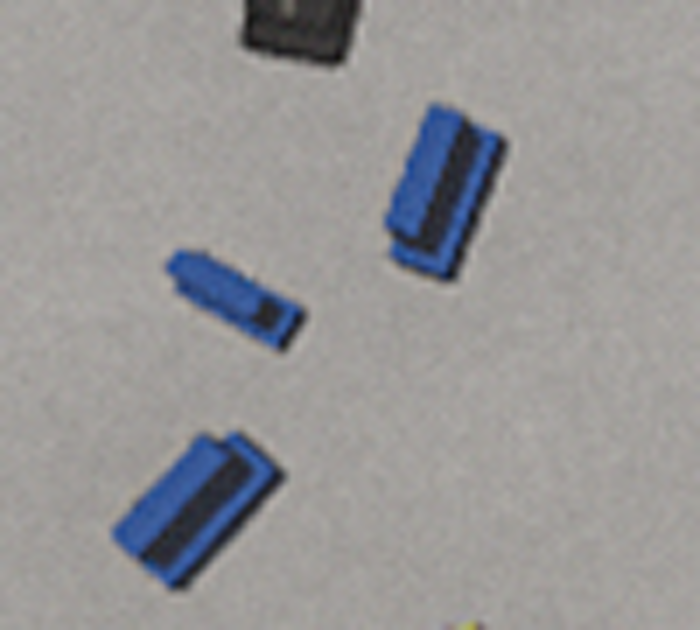

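View pics/c2.png

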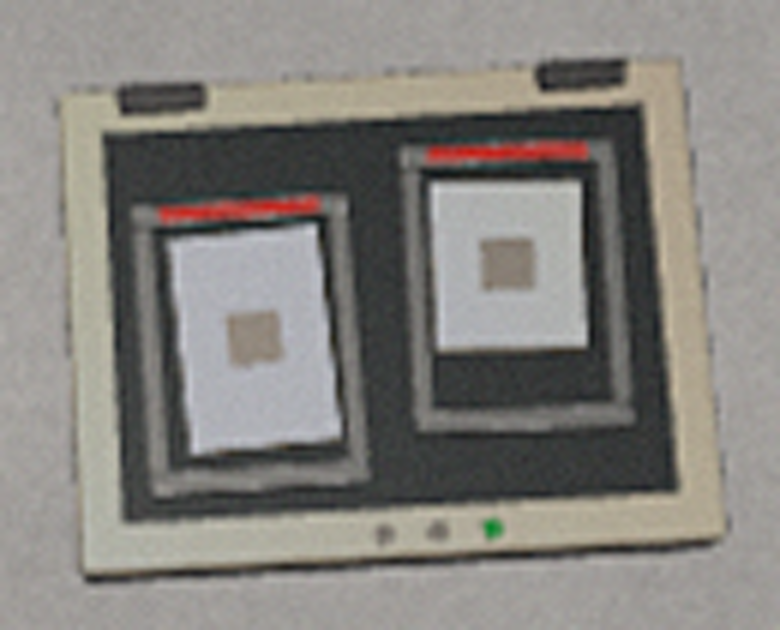

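View pics/c3.png

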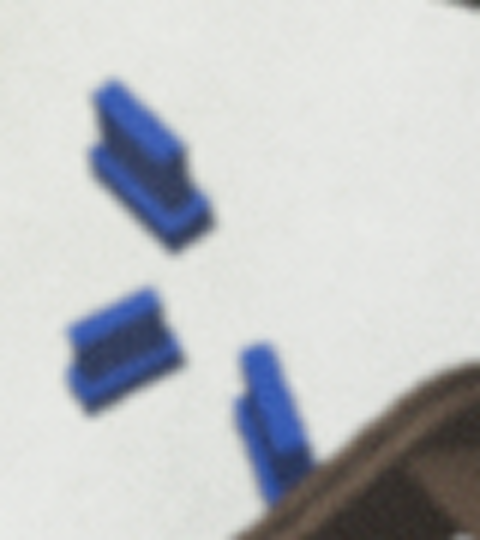

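Named in top-view pixels: the tall parts at (184,177) and (148,222) both have fin tops at z≈0.08. The part at (153,192) has its fin top at z≈0.06, matching the 60 mm spacer, and the crop confirms it is the smallest. frame_a is the right-hand frame at (315,177), with the wide gap below the tile. Next I'll measure both poses.

```bash
cat > meas.py <<'E'
from h import *
from scipy.spatial.transform import Rotation as Ro
def spacer(n,p,d):
    h=cv2.cvtColor(p,cv2.COLOR_BGR2HSV);m=cv2.inRange(h,(100,110,50),(130,255,255))>0
    C=cloud(n,d);q=m&(C[...,2]>.05)&(np.hypot(C[...,0]-.507,C[...,1]-.343)<.05)
    uv=np.argwhere(q)[:,::-1]; P=ray(n,uv,.060)[:,:2]; r=cv2.minAreaRect((P*1000).astype(np.float32))
    w,V=np.linalg.eigh(np.cov(P.T));v=V[:,1]
    print(n,len(uv),"mean",P.mean(0).round(4),"rect",np.round(r[0],1),np.round(r[1],1),"long axis deg",np.degrees(np.arctan2(v[1],v[0])).round(1),"std->len",(np.sqrt(12*w)*1000).round(1))
E
python3 - <<'E'
from meas import *
for n in("top","side"): 
    p=np.load(n+"0p.npy");d=np.load(n+"0d.npy");spacer(n,p,d)
    h=cv2.cvtColor(p,cv2.COLOR_BGR2HSV);C=cloud(n,d)
    # red strip, white tiles
    m=cv2.inRange(h,(0,120,80),(8,255,255))|cv2.inRange(h,(172,120,80),(180,255,255))
    for nm,mm,z,sz in(("red",m,.068,15),("tile",cv2.inRange(p,(150,150,150),(255,255,255)),.066,300)):
        if nm=="tile":
            k=np.zeros_like(mm); X=C[...,0];Y=C[...,1]
            k[(X>.38)&(X<.72)&(Y<.14)&(Y>-.26)&(C[...,2]>.055)]=255; mm=mm&k
        N,l,st,c=cv2.connectedComponentsWithStats(mm)
        for i in range(1,N):
            if sz<st[i,4]<3000:
                uv=np.argwhere(l==i)[:,::-1];P=ray(n,uv,z)[:,:2]
                r=cv2.minAreaRect((P*1000).astype(np.float32));print(n,nm,c[i].round(1),st[i,4],"mean",P.mean(0).round(4),np.round(r[0],1),np.round(r[1],1),r[2])
s=ctrl.get_state();print(Ro.from_quat(s["tcp_rot"]).as_matrix().round(3))
E
```

```text
top 59 mean [0.5107 0.3419] rect [510.2 341. ] [50.5 14. ] long axis deg 60.7 std->len [14.3 48.6]
top red [313.6 155. ] 73 mean [ 0.643  -0.2049] [ 642.9 -206.1] [ 7.  87.8] 1.1325792074203491
top red [269.2 164.5] 71 mean [ 0.6068 -0.0555] [606.5 -56.5] [10.2 84.7] 5.370080947875977
top tile [314.3 173.9] 586 mean [ 0.5779 -0.2072] [ 577.7 -207.4] [89.7 82.6] 1.19333016872406
top tile [272.  186.1] 777 mean [ 0.5331 -0.066 ] [532.8 -66. ] [119.9  82.1] 7.309666633605957
side 67 mean [0.5054 0.3499] rect [504.3 349.3] [45.4 16.6] long axis deg 64.1 std->len [17.  45.2]
side red [242.2 144.6] 47 mean [ 0.6404 -0.2018] [ 640.3 -203.2] [13.4 84.1] 2.6219167709350586
side red [230.1 170.9] 52 mean [ 0.6041 -0.0533] [604.3 -53.6] [11.5 82.5] 6.14606237411499
side tile [257.1 150.6] 357 mean [ 0.5731 -0.2011] [ 574.1 -202. ] [97.3 87.3] 1.7672252655029297
side tile [249.1 177. ] 553 mean [ 0.5277 -0.0611] [529.6 -62.3] [122.8  90. ] 6.705650806427002
[[ 0.971 -0.001  0.238]
 [-0.238 -0.002  0.971]
 [-0.    -1.    -0.002]]
```

Run:
```python
from h import *
for n,c in(("top",(290,146,345,208)),("side",(225,125,300,180))):
    p=np.load(n+"0p.npy");x0,y0,x1,y1=c
    g=cv2.GaussianBlur(cv2.cvtColor(p,cv2.COLOR_BGR2GRAY),(0,0),.6)
    crop(p,*c,10,f"pics/f_{n}.png")
    # bed mask dark
    r=ray(n,np.argwhere(np.ones_like(g))[:,::-1],.068).reshape(*g.shape,3)
    u=r[...,:2]-np.array([.575,-.206])
    roi=(abs(u[...,0])<.105)&(abs(u[...,1])<.08)
    t=cv2.threshold(g[roi].reshape(-1,1),0,255,cv2.THRESH_OTSU)[0];print(n,"otsu",t,np.percentile(g[roi],[5,20,40,60,80]))
    m=((g>78)&roi).astype(np.uint8)
    N,l,st,ce=cv2.connectedComponentsWithStats(m)
    for i in range(1,N):
        if st[i,4]>60:
            P=r[l==i][:,:2]*1000;q=cv2.minAreaRect(P.astype(np.float32));print(st[i],np.round(q[0],1),np.round(q[1],1),round(q[2],1),)
```

```text
top otsu 115.0 [ 50.  55.  61. 100. 165.]
[291 145  47  11 195] [ 663.1 -205.9] [155.8  35.2] 89.2
[ 296  153   40   49 1265] [ 567.5 -210.3] [165.7 121.5] 3.3
side otsu 147.0 [ 60.  79. 104. 155. 208.]
[ 224  130   67   37 1192] [ 575.9 -206.1] [207.9 159.6] 0.0
```

View pics/f_top.png

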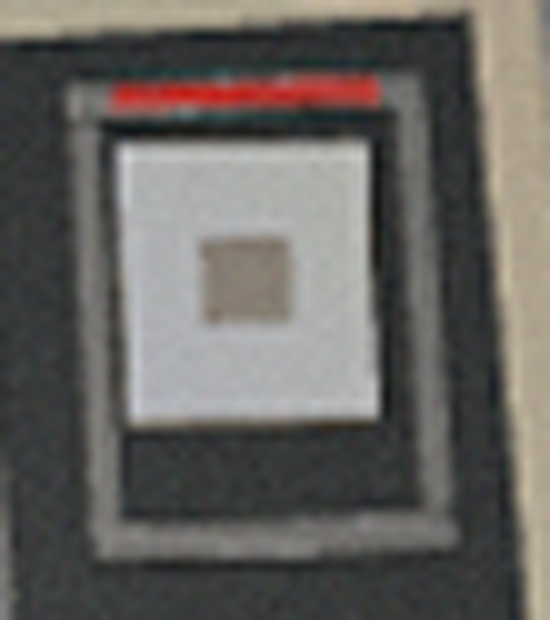

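View pics/f_side.png

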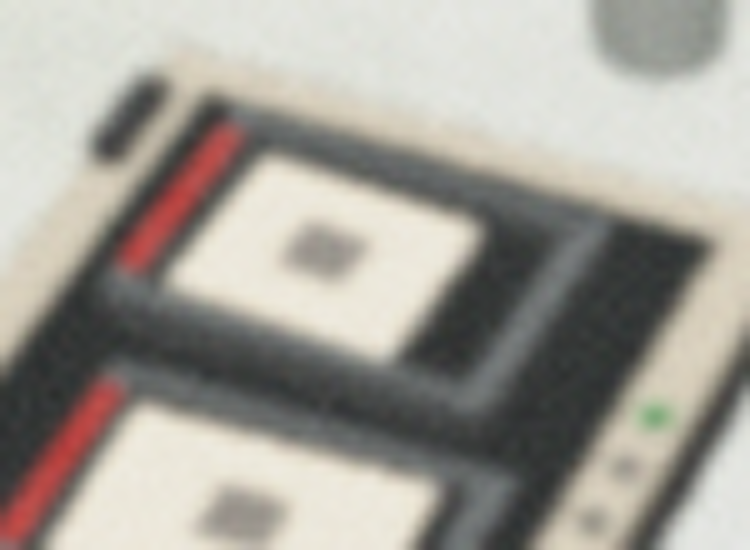

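Smallest spacer: the mean of the two views is about (0.508, 0.346), with the fin's long axis near 61.5°. frame_a from the top view: centre (0.5675, −0.210), yaw 3.3°, outline 165.7×121.5 mm against the true 164×120. Now I'll move over the spacer.

play_rows([
  {"tx": 10, "tz": -5.5, "ty": 1.5, "ay": 25, "claw": 5},
  {"tx": 41, "tz": -22, "ty": 6, "ay": 105, "claw": 5},
  {"tx": 41, "tz": -22, "ty": 6, "ay": 105, "claw": 5},
  {"tx": 41, "tz": -22, "ty": 6, "ay": 105, "claw": 5},
  {"tx": 41, "tz": -22, "ty": 6, "ay": 105, "claw": 5},
  {"tx": 41, "tz": -22, "ty": 6, "ay": 105, "claw": 5},
  {"tx": 41, "tz": -22, "ty": 6, "ay": 105, "claw": 5},
  {"tx": 41, "tz": -22, "ty": 6, "ay": 105, "claw": 5},
  {"tx": 41, "tz": -22, "ty": 6, "ay": 105, "claw": 5},
  {"tx": 41, "tz": -22, "ty": 6, "ay": 105, "claw": 5},
  {"tx": 41, "tz": -22, "ty": 6, "ay": 105, "claw": 5},
  {"tx": 41, "tz": -22, "ty": 6, "ay": 105, "claw": 5},
])

```text
invalid input at $.steps[0]: expected keys claw, tx, ty, tz, ax, ay, az
```

```bash
cat >> h.py <<'E'
from scipy.spatial.transform import Rotation as Ro
def goal(pos,yaw):
    """tool shift (cm) and turn (deg) to reach pos with tool y down and tool z at yaw"""
    s=ctrl.get_state();R0=Ro.from_quat(s["tcp_rot"])
    a=np.radians(yaw);z=np.array([np.cos(a),np.sin(a),0]);y=np.array([0,0,-1.]);T=Ro.from_matrix(np.c_[np.cross(y,z),y,z])
    R=R0.as_matrix();zz=R[:,2]
    print("t",round(s["time"],2),"pos",s["eef_pos"].round(4),"yaw",np.degrees(np.arctan2(zz[1],zz[0])).round(2),"tooly",R[:,1].round(4),"F",s["contact_force"].round(1),"open cm",round(s["opening"]*8.54,2))
    print("t cm",(R.T@(np.array(pos)-s["eef_pos"])*100).round(2),"a deg",np.degrees((R0.inv()*T).as_rotvec()).round(2),"q",s["qpos"].round(2))
E
python3 -c "
from h import *
goal([.508,.346,.13],-28.5)"
```

```text
t 0.1 pos [0.1601 0.6551 0.2301] yaw 76.26 tooly [-8.e-04 -2.e-03 -1.e+00] F [-0.1 -0.5 -0.7] open cm 8.53
t cm [ 41.14  10.04 -21.74] a deg [1.0000e-01 1.0476e+02 1.0000e-01] q [ 1.18  0.29  1.58 -0.    1.28 -0.15]
```

play_rows([
  {"tx": 10, "ty": 1.5, "tz": -5.5, "ax": 0, "ay": 7, "az": 0, "claw": 5},
  {"tx": 41, "ty": 6, "tz": -21.7, "ax": 0, "ay": 105, "az": 0, "claw": 5},
  {"tx": 41, "ty": 6, "tz": -21.7, "ax": 0, "ay": 105, "az": 0, "claw": 5},
  {"tx": 41, "ty": 6, "tz": -21.7, "ax": 0, "ay": 105, "az": 0, "claw": 5},
  {"tx": 41, "ty": 6, "tz": -21.7, "ax": 0, "ay": 105, "az": 0, "claw": 5},
  {"tx": 41, "ty": 6, "tz": -21.7, "ax": 0, "ay": 105, "az": 0, "claw": 5},
  {"tx": 41, "ty": 6, "tz": -21.7, "ax": 0, "ay": 105, "az": 0, "claw": 5},
  {"tx": 41, "ty": 6, "tz": -21.7, "ax": 0, "ay": 105, "az": 0, "claw": 5},
  {"tx": 41, "ty": 6, "tz": -21.7, "ax": 0, "ay": 105, "az": 0, "claw": 5},
  {"tx": 41, "ty": 6, "tz": -21.7, "ax": 0, "ay": 105, "az": 0, "claw": 5},
  {"tx": 41, "ty": 6, "tz": -21.7, "ax": 0, "ay": 105, "az": 0, "claw": 5},
  {"tx": 41, "ty": 6, "tz": -21.7, "ax": 0, "ay": 105, "az": 0, "claw": 5},
])

```text
time: 1.1
eef_pos: [0.5104, 0.343, 0.1698]
tcp_rot: [0.454, -0.542, 0.543, -0.453]
contact_force: [-0.4, -0.4, -0.4]
opening: 0.585
```

```bash
python3 -c "
from h import *
goal([.508,.346,.13],-28.5)"
```

```text
t 1.1 pos [0.5104 0.343  0.1698] yaw -10.15 tooly [-2.0e-04 -2.4e-03 -1.0e+00] F [-0.4 -0.4 -0.4] open cm 5.0
t cm [-0.26  3.98 -0.29] a deg [-0.04 18.35  0.13] q [ 0.43  0.21  1.78 -0.    1.15  0.61]
```

play_rows([
  {"tx": -0.1, "ty": 2, "tz": -0.2, "ax": 0, "ay": 7, "az": 0, "claw": 5},
  {"tx": -0.2, "ty": 4, "tz": -0.3, "ax": 0, "ay": 14, "az": 0, "claw": 5},
  {"tx": -0.2, "ty": 4, "tz": -0.3, "ax": 0, "ay": 18.3, "az": 0, "claw": 5},
  {"tx": -0.2, "ty": 4, "tz": -0.3, "ax": 0, "ay": 18.3, "az": 0, "claw": 5},
  {"tx": -0.2, "ty": 4, "tz": -0.3, "ax": 0, "ay": 18.3, "az": 0, "claw": 5},
])

```text
time: 1.52
eef_pos: [0.5042, 0.3498, 0.1309]
tcp_rot: [-0.366, 0.605, -0.605, 0.365]
contact_force: [-0.5, -0.4, 0.7]
opening: 0.587
```

```bash
python3 -c "
from h import *
goal([.508,.346,.13],-28.5)
s=ctrl.get_state()
for n in('top','side'):
    p,d=cams.read_camera(n);np.save(n+'1p.npy',p)
    t=s['eef_pos'];print(n,proj(n,[t,[.508,.346,.06]]).round(1))
    u=proj(n,t)[0].astype(int);crop(p,u[0]-40,u[1]-40,u[0]+40,u[1]+40,8,f'pics/g_{n}.png');print(u-40)
"
```

```text
t 1.52 pos [0.5042 0.3498 0.1309] yaw -27.71 tooly [-7.e-04 -4.e-04 -1.e+00] F [-0.5 -0.4  0.7] open cm 5.01
t cm [0.17 0.09 0.51] a deg [0.02 0.79 0.04] q [ 0.44  0.25  1.81 -0.    1.08  0.92]
top [[141.5 187.9]
 [149.2 191.3]]
[101 147]
side [[186.  250.2]
 [188.8 262.2]]
[146 210]
```

View pics/g_side.png

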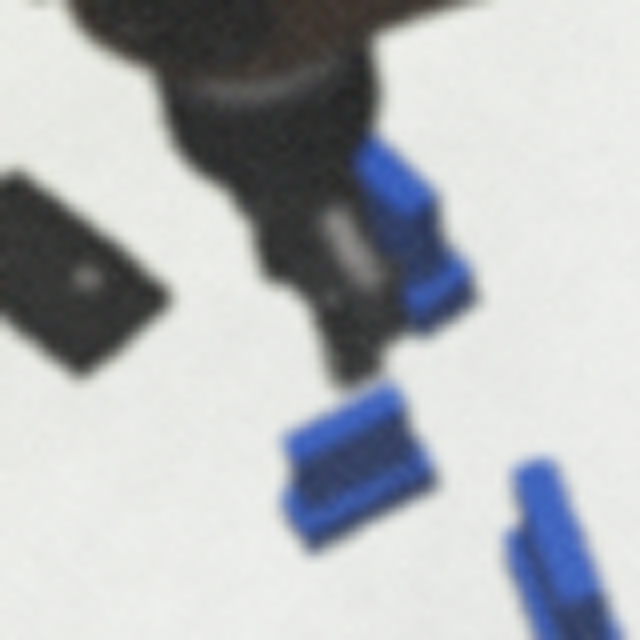

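View pics/g_top.png

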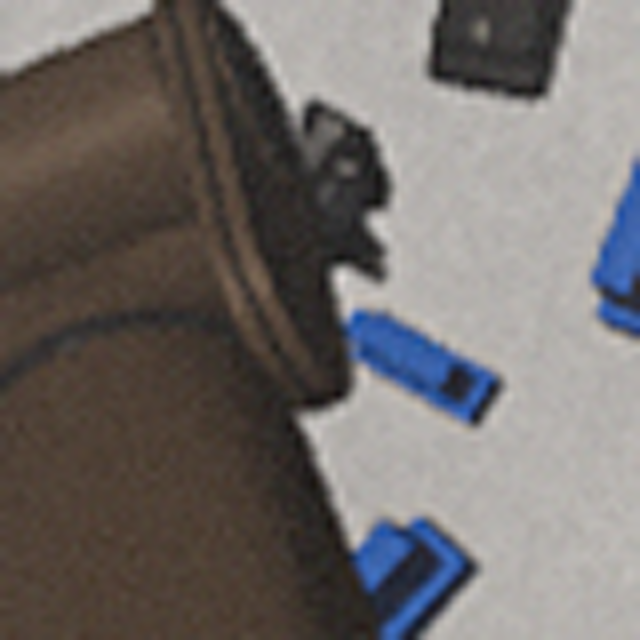

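```bash
python3 -c "
from h import *
s=ctrl.get_state();t=s['eef_pos'];R=Ro.from_quat(s['tcp_rot']).as_matrix()
for n,o in(('top',(101,147)),('side',(146,210))):
  for k in(-.034,-.025,.025,.034):
    for b in(0,.008):print(n,k,b,((proj(n,t+R[:,2]*k-R[:,1]*b)[0]-o)*8+4).round(0))
"
```

```text
top -0.034 0 [281. 403.]
top -0.034 0.008 [274. 399.]
top -0.025 0 [293. 384.]
top -0.025 0.008 [287. 380.]
top 0.025 0 [360. 276.]
top 0.025 0.008 [354. 271.]
top 0.034 0 [372. 256.]
top 0.034 0.008 [366. 252.]
side -0.034 0 [364. 388.]
side -0.034 0.008 [361. 375.]
side -0.025 0 [352. 371.]
side -0.025 0.008 [350. 358.]
side 0.025 0 [292. 278.]
side 0.025 0.008 [289. 265.]
side 0.034 0 [281. 262.]
side 0.034 0.008 [278. 249.]
```

The fingertip predictions agree with both pictures to about 1 px (≈3 mm), so the calibration can be used. The spacer at top-crop (420,365) is clear of its neighbours. I'll descend and close.

play_rows([
  {"tx": 0.2, "ty": 2, "tz": 0.5, "ax": 0, "ay": 0.8, "az": 0, "claw": 5},
  {"tx": 0.2, "ty": 5, "tz": 0.5, "ax": 0, "ay": 0.8, "az": 0, "claw": 5},
  {"tx": 0.2, "ty": 8, "tz": 0.5, "ax": 0, "ay": 0.8, "az": 0, "claw": 5},
  {"tx": 0.2, "ty": 10, "tz": 0.5, "ax": 0, "ay": 0.8, "az": 0, "claw": 5},
  {"tx": 0.2, "ty": 10.6, "tz": 0.5, "ax": 0, "ay": 0.8, "az": 0, "claw": 5},
  {"tx": 0.2, "ty": 10.6, "tz": 0.5, "ax": 0, "ay": 0.8, "az": 0, "claw": 5},
  {"tx": 0.2, "ty": 10.6, "tz": 0.5, "ax": 0, "ay": 0.8, "az": 0, "claw": 5},
], grip_force=40)

```text
time: 2.2
eef_pos: [0.5088, 0.3464, 0.0266]
tcp_rot: [0.36, -0.608, 0.608, -0.362]
contact_force: [-0.2, -0.0, -0.5]
opening: 0.585
```

```bash
python3 -c "
from h import *
goal([.508,.345,.024],-28.5)
p,d=cams.read_camera('side');crop(p,150,220,230,300,8,'pics/g2.png')
"
```

```text
t 2.2 pos [0.5088 0.3464 0.0266] yaw -28.58 tooly [ 1.8e-03  8.0e-04 -1.0e+00] F [-0.2 -0.  -0.5] open cm 5.0
t cm [0.16 0.26 0.  ] a deg [-0.07 -0.08 -0.09] q [0.43 0.4  1.85 0.   0.9  0.93]
```

View pics/g2.png

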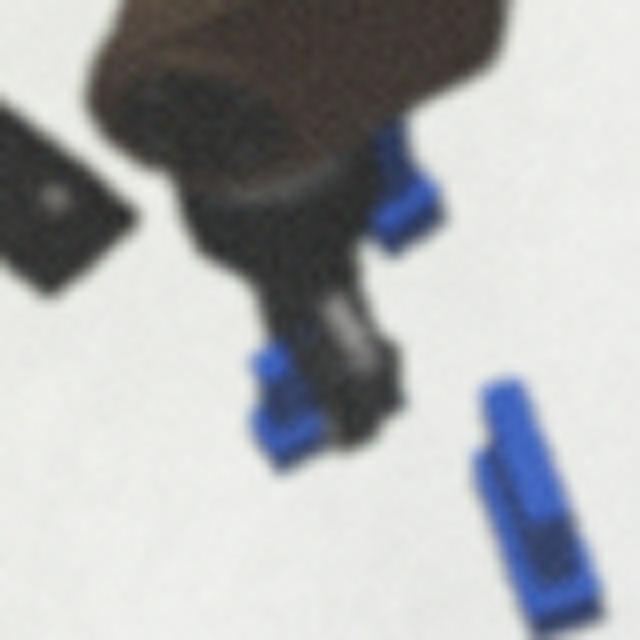

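The near finger hides the right part of the spacer. Allowing for its ~32 mm offset toward the camera, the jaws are centred on the fin. Closing now.

play_rows([
  {"tx": 0.1, "ty": 0.1, "tz": 0, "ax": 0, "ay": 0, "az": 0, "claw": 0},
  {"tx": 0.1, "ty": 0.1, "tz": 0, "ax": 0, "ay": 0, "az": 0, "claw": 0},
  {"tx": 0.1, "ty": 0.1, "tz": 0, "ax": 0, "ay": 0, "az": 0, "claw": 0},
  {"tx": 0.1, "ty": 0.1, "tz": 0, "ax": 0, "ay": 0, "az": 0, "claw": 0},
  {"tx": 0.1, "ty": 0.1, "tz": 0, "ax": 0, "ay": 0, "az": 0, "claw": 0},
  {"tx": 0.1, "ty": 0.1, "tz": 0, "ax": 0, "ay": 0, "az": 0, "claw": 0},
  {"tx": 0.1, "ty": 0.1, "tz": 0, "ax": 0, "ay": 0, "az": 0, "claw": 0},
  {"tx": 0.1, "ty": 0.1, "tz": 0, "ax": 0, "ay": 0, "az": 0, "claw": 0},
], grip_force=50)

```text
time: 2.92
eef_pos: [0.5083, 0.3454, 0.0258]
tcp_rot: [0.36, -0.608, 0.608, -0.362]
contact_force: [-1.5, -0.0, 5.1]
opening: 0.154
```

```bash
python3 -c "
from h import *
goal([.508,.345,.15],-28.5)
"
```

```text
t 2.92 pos [0.5083 0.3454 0.0258] yaw -28.61 tooly [ 1.9e-03  8.0e-04 -1.0e+00] F [-1.5 -0.   5.1] open cm 1.32
t cm [ 4.000e-02 -1.242e+01  1.000e-02] a deg [-0.07 -0.11 -0.09] q [ 0.43  0.4   1.85 -0.    0.89  0.93]
```

play_rows([
  {"tx": 0, "ty": -3, "tz": 0, "ax": 0, "ay": 0, "az": 0, "claw": 0},
  {"tx": 0, "ty": -7, "tz": 0, "ax": 0, "ay": 0, "az": 0, "claw": 0},
  {"tx": 0, "ty": -11, "tz": 0, "ax": 0, "ay": 0, "az": 0, "claw": 0},
  {"tx": 0, "ty": -13, "tz": 0, "ax": 0, "ay": 0, "az": 0, "claw": 0},
  {"tx": 0, "ty": -13, "tz": 0, "ax": 0, "ay": 0, "az": 0, "claw": 0},
])

```text
time: 3.33
eef_pos: [0.5105, 0.3466, 0.1609]
tcp_rot: [0.357, -0.608, 0.608, -0.365]
contact_force: [0.7, 0.2, -0.5]
opening: 0.157
```

```bash
python3 -c "
from h import *
goal([.5146,-.2134,.15],3.3)
p,d=cams.read_camera('side');crop(p,150,200,230,290,6,'pics/g3.png')
"
```

```text
t 3.33 pos [0.5105 0.3466 0.1609] yaw -28.61 tooly [ 0.0104  0.0049 -0.9999] F [ 0.7  0.2 -0.5] open cm 1.34
t cm [48.98  0.81 27.17] a deg [ -0.53 -31.91  -0.41] q [0.43 0.22 1.79 0.   1.12 0.93]
```

View pics/g3.png

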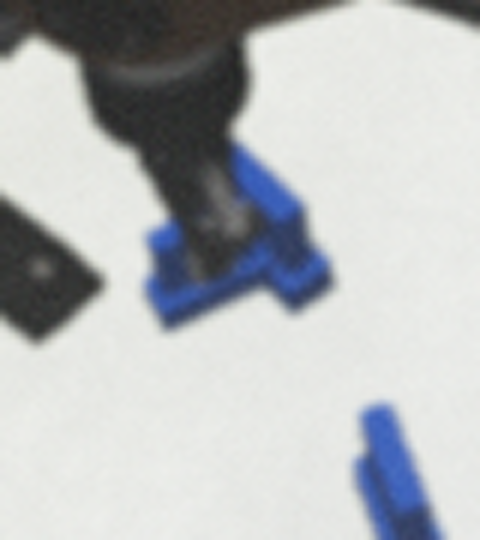

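The spacer is lifted and held upright at crop (215,270). Moving to above the gap.

play_rows([
  {"tx": 1.7, "ty": 0, "tz": 1, "ax": 0, "ay": 0, "az": 0, "claw": 0},
  {"tx": 5, "ty": 0, "tz": 2.8, "ax": 0, "ay": -3, "az": 0, "claw": 0},
  {"tx": 8.5, "ty": 0, "tz": 4.7, "ax": 0, "ay": -6, "az": 0, "claw": 0},
  {"tx": 12, "ty": 0, "tz": 6.6, "ax": 0, "ay": -9, "az": 0, "claw": 0},
  {"tx": 15.5, "ty": 0, "tz": 8.6, "ax": 0, "ay": -12, "az": 0, "claw": 0},
  {"tx": 19, "ty": 0, "tz": 10.5, "ax": 0, "ay": -15, "az": 0, "claw": 0},
  {"tx": 22.5, "ty": 0, "tz": 12.5, "ax": 0, "ay": -18, "az": 0, "claw": 0},
  {"tx": 26, "ty": 0, "tz": 14.4, "ax": 0, "ay": -20, "az": 0, "claw": 0},
  {"tx": 29.5, "ty": 0, "tz": 16.4, "ax": 0, "ay": -22, "az": 0, "claw": 0},
  {"tx": 33, "ty": 0, "tz": 18.3, "ax": 0, "ay": -24, "az": 0, "claw": 0},
  {"tx": 36.5, "ty": 0, "tz": 20.2, "ax": 0, "ay": -26, "az": 0, "claw": 0},
  {"tx": 38, "ty": 0, "tz": 21, "ax": 0, "ay": -28, "az": 0, "claw": 0},
])

```text
time: 4.38
eef_pos: [0.5077, -0.0926, 0.1511]
tcp_rot: [-0.498, 0.504, -0.502, 0.496]
contact_force: [0.1, 0.0, -0.7]
opening: 0.157
```

```bash
python3 -c "
from h import *
goal([.5146,-.2134,.15],3.3)
"
```

```text
t 4.38 pos [ 0.5077 -0.0926  0.1511] yaw -0.71 tooly [-4.9e-03  3.0e-04 -1.0e+00] F [ 0.1  0.  -0.7] open cm 1.34
t cm [12.07  0.11  0.84] a deg [ 0.28 -4.01 -0.02] q [-0.38  0.02  2.03 -0.    1.1  -0.36]
```

play_rows([
  {"tx": 3, "ty": 0, "tz": 0.2, "ax": 0, "ay": -1, "az": 0, "claw": 0},
  {"tx": 6.5, "ty": 0, "tz": 0.5, "ax": 0, "ay": -2, "az": 0, "claw": 0},
  {"tx": 9.5, "ty": 0, "tz": 0.8, "ax": 0, "ay": -3, "az": 0, "claw": 0},
  {"tx": 11.3, "ty": 0, "tz": 0.8, "ax": 0, "ay": -4, "az": 0, "claw": 0},
  {"tx": 12, "ty": 0.5, "tz": 0.8, "ax": 0, "ay": -4, "az": 0, "claw": 0},
  {"tx": 12, "ty": 0.5, "tz": 0.8, "ax": 0, "ay": -4, "az": 0, "claw": 0},
  {"tx": 12, "ty": 0.5, "tz": 0.8, "ax": 0, "ay": -4, "az": 0, "claw": 0},
])

```text
time: 4.97
eef_pos: [0.5149, -0.2078, 0.1465]
tcp_rot: [0.514, -0.487, 0.483, -0.514]
contact_force: [-0.3, -0.4, -2.6]
opening: 0.157
```

```bash
python3 -c "
from h import *
goal([.5146,-.2134,.145],3.3)
for n in('top','side'):
    p,d=cams.read_camera(n);np.save(n+'2p.npy',p);np.save(n+'2d.npy',d)
    cv2.imwrite(f'pics/{n}2.png',p)
    if n=='side':crop(p,215,90,305,190,6,'pics/h_side.png')
    else:crop(p,280,130,360,230,6,'pics/h_top.png')
"
```

```text
t 4.97 pos [ 0.5149 -0.2078  0.1465] yaw 3.33 tooly [-0.0044  0.0035 -1.    ] F [-0.3 -0.4 -2.6] open cm 1.34
t cm [ 0.56  0.15 -0.06] a deg [ 0.24  0.03 -0.22] q [-0.57  0.11  1.94  0.    1.09 -0.63]
```

View pics/h_side.png

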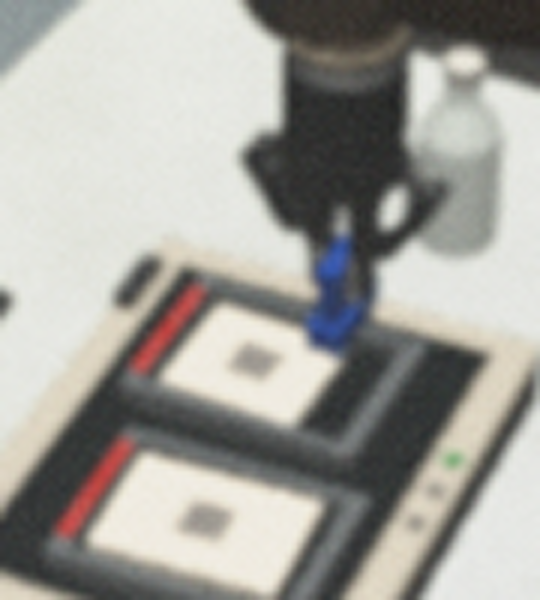

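View pics/h_top.png

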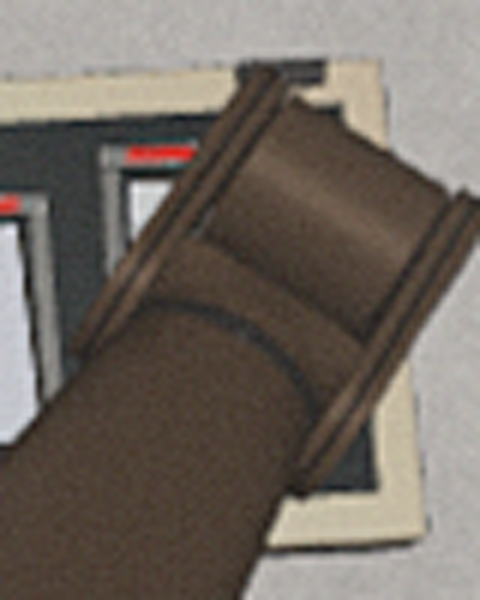

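The spacer hangs at crop (335,300), upright and about over the gap. The top view is blocked by the arm, so I'll compare gap edge profiles from both first pictures in robot coordinates, and check the side camera bias with the held spacer.

Run:
```python
from h import *
c=np.array([.5675,-.2103]);a=np.radians(3.3);ex=np.array([np.cos(a),np.sin(a)]);ey=np.array([-ex[1],ex[0]])
X=np.arange(-.095,.095,.0005)
for n in("top","side"):
    g=cv2.cvtColor(np.load(n+"0p.npy"),cv2.COLOR_BGR2GRAY).astype(np.float32)
    def prof(ax,off,rng):
        out=[]
        for t in off:
            q=c+(np.outer(rng,ex)+t*ey if ax==0 else np.outer(rng,ey)+t*ex)
            uv=proj(n,np.c_[q,np.full(len(q),.067)]).astype(np.float32)
            out.append(cv2.remap(g,uv[:,:1],uv[:,1:],cv2.INTER_CUBIC)[:,0])
        return np.mean(out,0)
    for nm,ys in(("y=+20..30",(.02,.025,.03)),("y=-15..15",np.arange(-.015,.016,.005)),("y=-30..-20",(-.03,-.025,-.02))):
        pr=cv2.GaussianBlur(prof(0,ys,X).reshape(-1,1),(1,9),0)[:,0];gr=np.gradient(pr)
        pk=[(round(X[i]*1000,1),round(float(gr[i]),1)) for i in range(1,len(X)-1) if abs(gr[i])>1.2 and abs(gr[i])>=max(abs(gr[i-1]),abs(gr[i+1]))]
        print(n,nm,pk)
    Y=np.arange(-.08,.08,.0005)
    pr=cv2.GaussianBlur(prof(1,np.arange(-.065,-.045,.005),Y).reshape(-1,1),(1,9),0)[:,0];gr=np.gradient(pr)
    print(n,"y at gap",[(round(Y[i]*1000,1),round(float(gr[i]),1)) for i in range(1,len(Y)-1) if abs(gr[i])>1 and abs(gr[i])>=max(abs(gr[i-1]),abs(gr[i+1]))])
# held spacer fin/foot in side view vs prediction
s=ctrl.get_state();t=s["eef_pos"];R=Ro.from_quat(s["tcp_rot"]).as_matrix()
sp=lambda x,y,z:t+R@np.array([-y,.0258-z,x])   # tool x ~ -spacer y
for P in((-.012,.03,0),(.012,.03,0),(-.012,.03,.02),(.012,.03,.02),(.012,-.03,0),(-.012,-.03,0),(-.007,.025,.06),(.007,.025,.06)):
    print(P,((proj("side",sp(*P))[0]-[215,90])*6+3).round(0))
```

```text
top y=+20..30 [(np.float64(-87.0), -2.8), (np.float64(-82.0), 8.1), (np.float64(-71.0), -6.5), (np.float64(-65.5), 1.9), (np.float64(-43.0), -1.3), (np.float64(-37.0), 10.3), (np.float64(53.5), 2.4), (np.float64(60.0), -14.2), (np.float64(68.0), 8.5), (np.float64(75.0), -4.3), (np.float64(82.5), -3.6)]
top y=-15..15 [(np.float64(-88.0), -2.9), (np.float64(-83.5), 9.5), (np.float64(-75.5), -2.3), (np.float64(-71.0), -5.1), (np.float64(-44.0), -1.6), (np.float64(-37.0), 10.6), (np.float64(-3.5), -3.9), (np.float64(26.0), 4.7), (np.float64(52.5), 2.2), (np.float64(59.0), -13.5), (np.float64(69.0), 4.6), (np.float64(74.0), -1.3), (np.float64(77.5), 2.2), (np.float64(82.5), -4.7)]
top y=-30..-20 [(np.float64(-88.5), -1.3), (np.float64(-82.5), 5.2), (np.float64(-69.5), -5.8), (np.float64(-37.0), 13.6), (np.float64(-30.0), -1.7), (np.float64(51.5), 2.0), (np.float64(58.5), -12.6), (np.float64(70.5), 4.7), (np.float64(75.5), 2.6), (np.float64(83.0), -6.1), (np.float64(88.0), 1.7)]
top y at gap [(np.float64(-79.0), -4.3), (np.float64(-75.5), 1.2), (np.float64(-60.5), 6.3), (np.float64(-50.5),
[... 452 characters left out ...]
, (np.float64(68.0), 2.0), (np.float64(79.5), -2.6), (np.float64(91.5), 6.7)]
side y=-30..-20 [(np.float64(-87.0), 3.4), (np.float64(-73.0), -3.3), (np.float64(-71.5), -3.3), (np.float64(-44.0), 7.8), (np.float64(56.0), -7.6), (np.float64(66.5), 2.2), (np.float64(80.5), -3.0), (np.float64(92.0), 6.9)]
side y at gap [(np.float64(-64.5), -4.3), (np.float64(-43.5), -1.6), (np.float64(48.5), 2.1), (np.float64(61.5), -1.3), (np.float64(67.0), -1.3)]
(-0.012, 0.03, 0) [337. 356.]
(0.012, 0.03, 0) [302. 345.]
(-0.012, 0.03, 0.02) [337. 331.]
(0.012, 0.03, 0.02) [302. 320.]
(0.012, -0.03, 0) [342. 289.]
(-0.012, -0.03, 0) [377. 299.]
(-0.007, 0.025, 0.06) [334. 273.]
(0.007, 0.025, 0.06) [313. 267.]
```

```bash
python3 -c "
from h import *
p=np.load('side2p.npy');crop(p,250,125,295,165,16,'pics/h_s2.png')"
```

```text
(no output)
```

View pics/h_s2.png

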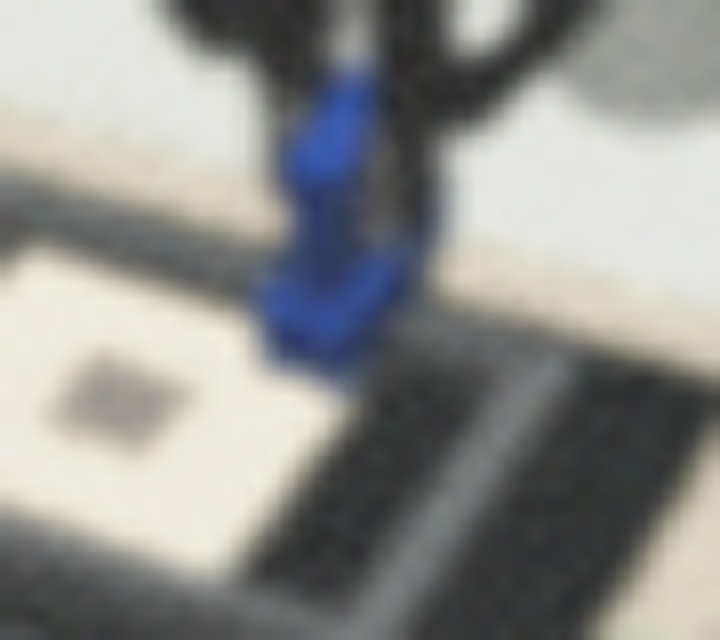

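Side-camera check: the held spacer appears about 3 mm toward −x of its true place, and the bars in that view are shifted the same way (−73/−87 against −70/−82). So the top-view frame pose holds. The gap runs from x = −70 to about −37, so I aim for −53.5. Moving down to just above the bars.

play_rows([
  {"tx": 0.5, "ty": 0.5, "tz": -0.1, "ax": 0.2, "ay": 0, "az": -0.2, "claw": 0},
  {"tx": 0.5, "ty": 1.5, "tz": -0.1, "ax": 0.2, "ay": 0, "az": -0.2, "claw": 0},
  {"tx": 0.5, "ty": 2.7, "tz": -0.1, "ax": 0.2, "ay": 0, "az": -0.2, "claw": 0},
  {"tx": 0.5, "ty": 3.8, "tz": -0.1, "ax": 0.2, "ay": 0, "az": -0.2, "claw": 0},
  {"tx": 0.5, "ty": 4.2, "tz": -0.1, "ax": 0.2, "ay": 0, "az": -0.2, "claw": 0},
  {"tx": 0.5, "ty": 4.2, "tz": -0.1, "ax": 0.2, "ay": 0, "az": -0.2, "claw": 0},
  {"tx": 0.5, "ty": 4.2, "tz": -0.1, "ax": 0.2, "ay": 0, "az": -0.2, "claw": 0},
])

```text
time: 5.65
eef_pos: [0.5154, -0.214, 0.1066]
tcp_rot: [0.515, -0.484, 0.486, -0.515]
contact_force: [-0.4, -0.3, -1.2]
opening: 0.156
```

```bash
python3 -c "
from h import *
goal([.5141,-.2134,.0815],3.3)
p,d=cams.read_camera('side');crop(p,250,125,295,165,16,'pics/h_s3.png')
"
```

```text
t 5.65 pos [ 0.5154 -0.214   0.1066] yaw 3.38 tooly [ 0.0026 -0.0026 -1.    ] F [-0.4 -0.3 -1.2] open cm 1.33
t cm [-0.08  2.51 -0.14] a deg [-0.14  0.08  0.16] q [-0.58  0.17  1.96 -0.    1.01 -0.63]
```

View pics/h_s3.png

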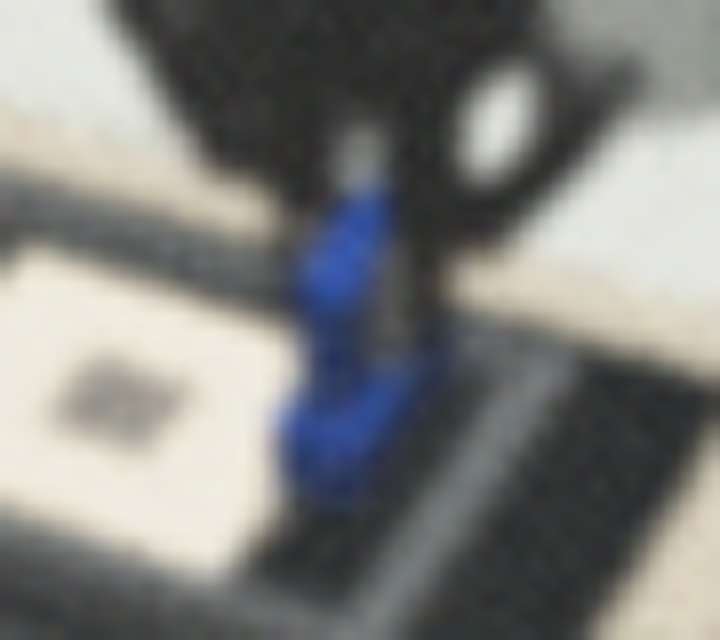

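Foot bottom is at crop (290,480)–(365,510). Dropped to tile level, it clears the tile edge by about 4 mm and the bar by about 3–4 mm, so I keep the current x. Lowering slowly.

play_rows([
  {"tx": 0, "ty": 0.6, "tz": 0, "ax": -0.1, "ay": 0, "az": 0.1, "claw": 0},
  {"tx": 0, "ty": 1.1, "tz": 0, "ax": -0.1, "ay": 0, "az": 0.1, "claw": 0},
  {"tx": 0, "ty": 1.5, "tz": 0, "ax": -0.1, "ay": 0, "az": 0.1, "claw": 0},
  {"tx": 0, "ty": 1.8, "tz": 0, "ax": -0.1, "ay": 0, "az": 0.1, "claw": 0},
  {"tx": 0, "ty": 1.8, "tz": 0, "ax": -0.1, "ay": 0, "az": 0.1, "claw": 0},
  {"tx": 0, "ty": 1.8, "tz": 0, "ax": -0.1, "ay": 0, "az": 0.1, "claw": 0},
])

```text
time: 6.2
eef_pos: [0.5156, -0.2142, 0.089]
tcp_rot: [0.515, -0.484, 0.486, -0.515]
contact_force: [-0.5, 0.5, -1.2]
opening: 0.155
```

```bash
python3 -c "
from h import *
goal([.5154,-.2134,.0805],3.3)
p,d=cams.read_camera('side');crop(p,250,125,295,165,16,'pics/h_s4.png')
"
```

```text
t 6.2 pos [ 0.5156 -0.2142  0.089 ] yaw 3.38 tooly [ 0.0013 -0.0013 -1.    ] F [-0.5  0.5 -1.2] open cm 1.32
t cm [-0.09  0.85 -0.02] a deg [-0.07  0.08  0.08] q [-0.58  0.19  1.97 -0.    0.98 -0.63]
```

View pics/h_s4.png

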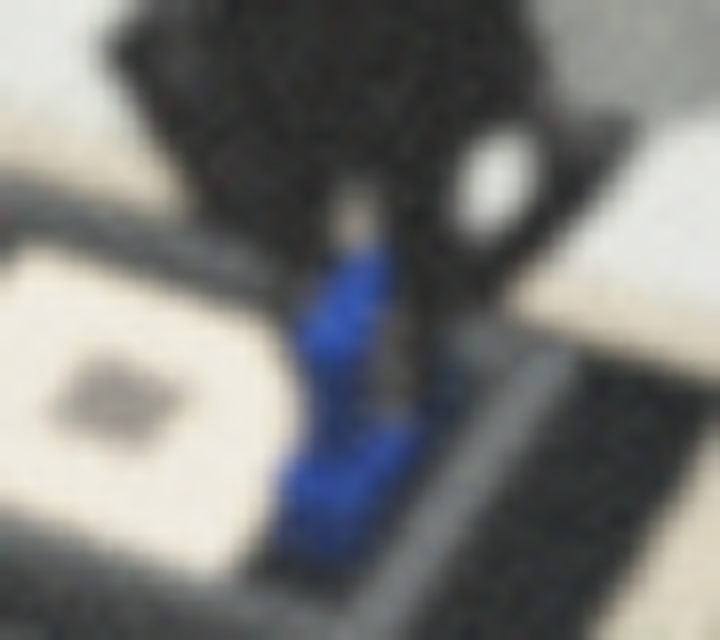

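The foot is below the bar tops with no contact. Going down to the floor plate.

play_rows([
  {"tx": 0, "ty": 0.3, "tz": 0, "ax": 0, "ay": 0, "az": 0, "claw": 0},
  {"tx": 0, "ty": 0.6, "tz": 0, "ax": 0, "ay": 0, "az": 0, "claw": 0},
  {"tx": 0, "ty": 0.8, "tz": 0, "ax": 0, "ay": 0, "az": 0, "claw": 0},
  {"tx": 0, "ty": 0.8, "tz": 0, "ax": 0, "ay": 0, "az": 0, "claw": 0},
  {"tx": 0, "ty": 0.8, "tz": 0, "ax": 0, "ay": 0, "az": 0, "claw": 0},
])

```text
time: 6.67
eef_pos: [0.5156, -0.2142, 0.0811]
tcp_rot: [0.515, -0.484, 0.486, -0.515]
contact_force: [-0.0, 0.2, -1.4]
opening: 0.152
```

```bash
python3 -c "
from h import *
goal([.5154,-.2134,.0800],3.3)
"
```

```text
t 6.67 pos [ 0.5156 -0.2142  0.0811] yaw 3.38 tooly [ 0.0014 -0.0014 -1.    ] F [-0.   0.2 -1.4] open cm 1.3
t cm [-0.09  0.11 -0.02] a deg [-0.08  0.08  0.08] q [-0.58  0.21  1.97 -0.    0.96 -0.63]
```

play_rows([
  {"tx": 0, "ty": 0.05, "tz": 0, "ax": 0, "ay": 0, "az": 0, "claw": 0},
  {"tx": 0, "ty": 0.1, "tz": 0, "ax": 0, "ay": 0, "az": 0, "claw": 0},
  {"tx": 0, "ty": 0.1, "tz": 0, "ax": 0, "ay": 0, "az": 0, "claw": 0},
  {"tx": 0, "ty": 0.1, "tz": 0, "ax": 0, "ay": 0, "az": 0, "claw": 0},
])

```text
time: 7.0
eef_pos: [0.5158, -0.2144, 0.0804]
tcp_rot: [-0.515, 0.484, -0.486, 0.515]
contact_force: [0.4, 0.4, -0.8]
opening: 0.161
```

play_rows([
  {"tx": 0, "ty": 0.05, "tz": 0, "ax": 0, "ay": 0, "az": 0, "claw": 0},
  {"tx": 0, "ty": 0.1, "tz": 0, "ax": 0, "ay": 0, "az": 0, "claw": 0},
  {"tx": 0, "ty": 0.1, "tz": 0, "ax": 0, "ay": 0, "az": 0, "claw": 0},
  {"tx": 0, "ty": 0.1, "tz": 0, "ax": 0, "ay": 0, "az": 0, "claw": 0},
])

```text
time: 7.33
eef_pos: [0.5159, -0.2144, 0.0798]
tcp_rot: [-0.515, 0.484, -0.486, 0.515]
contact_force: [-0.5, 1.5, 1.9]
opening: 0.155
```

Contact with the floor plate: Fz rose by about 3 N with the TCP at z = 0.0798, where 0.0798 was expected. I'll ease off by 0.5 mm and slide toward the tile.

play_rows([
  {"tx": 0, "ty": -0.05, "tz": 0.1, "ax": 0, "ay": 0, "az": 0, "claw": 0},
  {"tx": 0, "ty": -0.05, "tz": 0.2, "ax": 0, "ay": 0, "az": 0, "claw": 0},
  {"tx": 0, "ty": -0.05, "tz": 0.3, "ax": 0, "ay": 0, "az": 0, "claw": 0},
  {"tx": 0, "ty": -0.05, "tz": 0.4, "ax": 0, "ay": 0, "az": 0, "claw": 0},
  {"tx": 0, "ty": -0.05, "tz": 0.5, "ax": 0, "ay": 0, "az": 0, "claw": 0},
  {"tx": 0, "ty": -0.05, "tz": 0.6, "ax": 0, "ay": 0, "az": 0, "claw": 0},
  {"tx": 0, "ty": -0.05, "tz": 0.7, "ax": 0, "ay": 0, "az": 0, "claw": 0},
  {"tx": 0, "ty": -0.05, "tz": 0.8, "ax": 0, "ay": 0, "az": 0, "claw": 0},
  {"tx": 0, "ty": -0.05, "tz": 0.9, "ax": 0, "ay": 0, "az": 0, "claw": 0},
], grip_force=70)

```text
time: 8.08
eef_pos: [0.5247, -0.2138, 0.0799]
tcp_rot: [0.515, -0.484, 0.486, -0.515]
contact_force: [-5.3, -0.7, 3.3]
opening: 0.148
```

```bash
python3 -c "
from h import *
goal([.5295,-.2126,.0800],3.3)
p,d=cams.read_camera('side');crop(p,225,125,295,180,11,'pics/s5.png')
"
```

```text
t 8.08 pos [ 0.5247 -0.2138  0.0799] yaw 3.39 tooly [ 0.0015 -0.0016 -1.    ] F [-5.3 -0.7  3.3] open cm 1.27
t cm [-0.09 -0.01  0.48] a deg [-0.08  0.09  0.1 ] q [-0.57  0.22  1.95 -0.    0.96 -0.62]
```

View pics/s5.png

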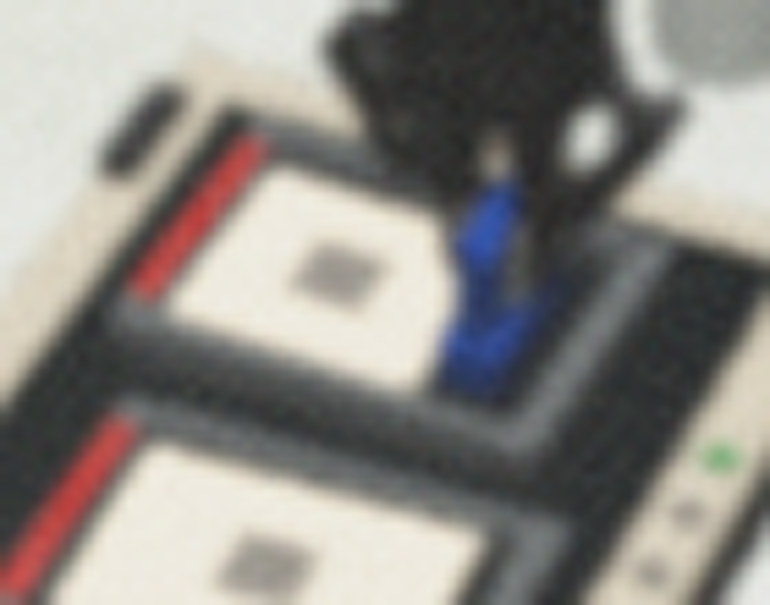

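The spacer is against the tile at crop (450,330), and the strip between tile and red bar has narrowed. Continuing in small steps.

play_rows([
  {"tx": 0, "ty": -0.03, "tz": 0.1, "ax": 0, "ay": 0, "az": 0, "claw": 0},
  {"tx": 0, "ty": -0.03, "tz": 0.2, "ax": 0, "ay": 0, "az": 0, "claw": 0},
  {"tx": 0, "ty": -0.03, "tz": 0.25, "ax": 0, "ay": 0, "az": 0, "claw": 0},
  {"tx": 0, "ty": -0.03, "tz": 0.3, "ax": 0, "ay": 0, "az": 0, "claw": 0},
  {"tx": 0, "ty": -0.03, "tz": 0.3, "ax": 0, "ay": 0, "az": 0, "claw": 0},
])

```text
time: 8.55
eef_pos: [0.5279, -0.2134, 0.0799]
tcp_rot: [-0.514, 0.484, -0.486, 0.515]
contact_force: [-2.5, -0.9, -0.3]
opening: 0.154
```

play_rows([
  {"tx": 0, "ty": 0, "tz": 0.05, "ax": 0, "ay": 0, "az": 0, "claw": 0},
  {"tx": 0, "ty": 0, "tz": 0.1, "ax": 0, "ay": 0, "az": 0, "claw": 0},
  {"tx": 0, "ty": 0, "tz": 0.15, "ax": 0, "ay": 0, "az": 0, "claw": 0},
  {"tx": 0, "ty": 0, "tz": 0.2, "ax": 0, "ay": 0, "az": 0, "claw": 0},
  {"tx": 0, "ty": 0, "tz": 0.2, "ax": 0, "ay": 0, "az": 0, "claw": 0},
])

```text
time: 8.97
eef_pos: [0.5284, -0.2134, 0.0799]
tcp_rot: [0.515, -0.485, 0.485, -0.514]
contact_force: [-6.9, -0.2, 1.7]
opening: 0.15
```

play_rows([
  {"tx": 0, "ty": 0, "tz": 0.05, "ax": 0, "ay": 0, "az": 0, "claw": 0},
  {"tx": 0, "ty": 0, "tz": 0.1, "ax": 0, "ay": 0, "az": 0, "claw": 0},
  {"tx": 0, "ty": 0, "tz": 0.1, "ax": 0, "ay": 0, "az": 0, "claw": 0},
  {"tx": 0, "ty": 0, "tz": 0.1, "ax": 0, "ay": 0, "az": 0, "claw": 0},
])

```text
time: 9.3
eef_pos: [0.5285, -0.2134, 0.08]
tcp_rot: [0.516, -0.486, 0.484, -0.513]
contact_force: [-9.7, -0.7, 4.4]
opening: 0.153
```

```bash
python3 -c "
from h import *
goal([.5295,-.2126,.0800],3.3)
print(ctrl.get_state()['wrist_torque'])
p,d=cams.read_camera('side');crop(p,225,125,295,180,11,'pics/s6.png');cv2.imwrite('pics/s6f.png',p)
np.save('side6p.npy',p)
"
```

```text
t 9.3 pos [ 0.5285 -0.2134  0.08  ] yaw 3.43 tooly [-4.8e-03 -7.0e-04 -1.0e+00] F [-9.7 -0.7  4.4] open cm 1.3
t cm [-0.08 -0.01  0.1 ] a deg [0.28 0.13 0.03] q [-0.56  0.23  1.94 -0.    0.97 -0.62]
[-0.22315135  1.80464253 -0.03460669]
```

View pics/s6.png

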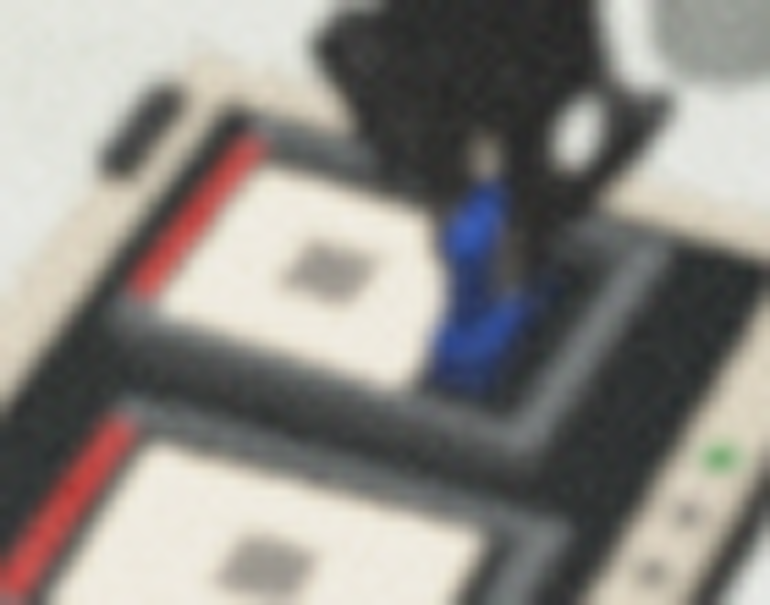

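The tile front now lies directly along the red bar, TCP motion has stopped and the force is rising, so it has hit a stop. I'll check squareness and gap by edge profiles.

Run:
```python
from h import *
c=np.array([.5675,-.2103]);a=np.radians(3.3);ex=np.array([np.cos(a),np.sin(a)]);ey=np.array([-ex[1],ex[0]])
X=np.arange(-.05,.095,.0005);n="side"
for f in("side0p","side6p"):
    im=np.load(f+".npy").astype(np.float32);g=im.min(2);r=im[...,2]-im[...,1]
    for y in(-.03,-.02,-.01,0,.01,.02,.03):
        q=c+np.outer(X,ex)+y*ey;uv=proj(n,np.c_[q,np.full(len(q),.067)]).astype(np.float32)
        o=[cv2.GaussianBlur(cv2.remap(k,uv[:,:1],uv[:,1:],cv2.INTER_CUBIC),(1,7),0)[:,0] for k in(g,r)]
        g0=np.gradient(o[0]);g1=np.gradient(o[1]);k=X>.045
        print(f,y,"tile +x edge",X[k][np.argmin(g0[k])]*1000,"red start",X[k][np.argmax(g1[k])]*1000,"red end",X[k][np.argmin(g1[k])]*1000,"min level between",o[0][k][(X[k]>.05)&(X[k]<.072)].min().round(0))
```

```text
side0p -0.03 tile +x edge 56.00000000000009 red start 66.0000000000001 red end 79.00000000000011 min level between 77.0
side0p -0.02 tile +x edge 56.00000000000009 red start 65.0000000000001 red end 78.00000000000011 min level between 73.0
side0p -0.01 tile +x edge 55.00000000000009 red start 68.0000000000001 red end 81.50000000000011 min level between 75.0
side0p 0 tile +x edge 58.50000000000009 red start 67.5000000000001 red end 80.50000000000011 min level between 66.0
side0p 0.01 tile +x edge 57.50000000000009 red start 67.0000000000001 red end 80.50000000000011 min level between 66.0
side0p 0.02 tile +x edge 57.00000000000009 red start 66.5000000000001 red end 79.00000000000011 min level between 73.0
side0p 0.03 tile +x edge 56.50000000000009 red start 68.5000000000001 red end 79.00000000000011 min level between 78.0
side6p -0.03 tile +x edge 66.0000000000001 red start 69.5000000000001 red end 79.00000000000011 min level between 92.0
side6p -0.02 tile +x edge 69.0000000000001 red start 69.0000000000001 red end 81.50000000000011 min level between 99.0
side6p -0.01 tile +x edge 68.5000000000001 red start 68.5000000000001 red end 81.00000000000011 min level between 99.0
side6p 0 tile +x edge 67.5000000000001 red start 68.5000000000001 red end 80.50000000000011 min level between 87.0
side6p 0.01 tile +x edge 67.0000000000001 red start 68.0000000000001 red end 80.00000000000011 min level between 89.0
side6p 0.02 tile +x edge 66.0000000000001 red start 70.0000000000001 red end 79.50000000000011 min level between 98.0
side6p 0.03 tile +x edge 65.5000000000001 red start 69.5000000000001 red end 79.00000000000011 min level between 91.0
```

The tile edge meets the red strip across its whole width: the visible dark gap is gone, and the edge is within about 1 px at every y. Next I'll hold to see that the push persists, and compare the rest of the scene.

play_rows([
  {"tx": 0, "ty": 0, "tz": 0.03, "ax": 0, "ay": 0, "az": 0, "claw": 0},
  {"tx": 0, "ty": 0, "tz": 0.05, "ax": 0, "ay": 0, "az": 0, "claw": 0},
  {"tx": 0, "ty": 0, "tz": 0.05, "ax": 0, "ay": 0, "az": 0, "claw": 0},
  {"tx": 0, "ty": 0, "tz": 0.05, "ax": 0, "ay": 0, "az": 0, "claw": 0},
  {"tx": 0, "ty": 0, "tz": 0.05, "ax": 0, "ay": 0, "az": 0, "claw": 0},
  {"tx": 0, "ty": 0, "tz": 0.05, "ax": 0, "ay": 0, "az": 0, "claw": 0},
  {"tx": 0, "ty": 0, "tz": 0.05, "ax": 0, "ay": 0, "az": 0, "claw": 0},
  {"tx": 0, "ty": 0, "tz": 0.05, "ax": 0, "ay": 0, "az": 0, "claw": 0},
])

```text
time: 10.02
eef_pos: [0.5285, -0.2134, 0.08]
tcp_rot: [0.516, -0.486, 0.483, -0.513]
contact_force: [-10.4, 0.2, 6.4]
opening: 0.154
```

```bash
python3 -c "
from h import *
goal([.5295,-.2126,.0800],3.3)
for n in('side','top'):
    p,d=cams.read_camera(n);q=np.load(n+'0p.npy')
    D=cv2.GaussianBlur(cv2.absdiff(p,q),(5,5),0).max(2);cv2.imwrite(f'pics/d_{n}.png',np.hstack([cv2.resize(p,(400,300)),cv2.cvtColor(cv2.resize(np.minimum(D.astype(int)*3,255).astype(np.uint8),(400,300)),cv2.COLOR_GRAY2BGR)]))
    m=cv2.inRange(p,(150,150,150),(255,255,255))
    if n=='side':
        N,l,st,c=cv2.connectedComponentsWithStats(m[165:200,225:280]);print('long tile',[(c[i]+[225,165]).round(1) for i in range(N)],st[:,4])
        N,l,st,c=cv2.connectedComponentsWithStats(cv2.inRange(q,(150,150,150),(255,255,255))[165:200,225:280]);print('before',[(c[i]+[225,165]).round(1) for i in range(N)],st[:,4])
"
```

```text
t 10.02 pos [ 0.5285 -0.2134  0.08  ] yaw 3.44 tooly [-6.1e-03 -6.0e-04 -1.0e+00] F [-10.4   0.2   6.4] open cm 1.32
t cm [-0.07 -0.    0.1 ] a deg [0.35 0.14 0.02] q [-0.56  0.23  1.94 -0.    0.97 -0.62]
long tile [array([253.2, 181.9]), array([248.9, 177. ]), array([274.6, 191.4]), array([236.1, 195.6])] [1091  577  119  138]
before [array([253. , 181.9]), array([249., 177.]), array([274.6, 191.4]), array([236.2, 195.6])] [1116  559  119  131]
```

View pics/d_side.png

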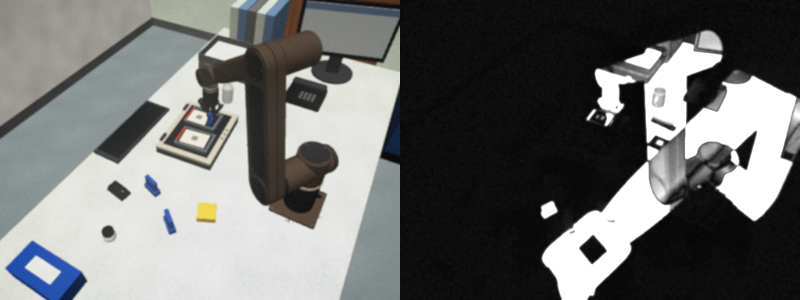

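View pics/d_top.png

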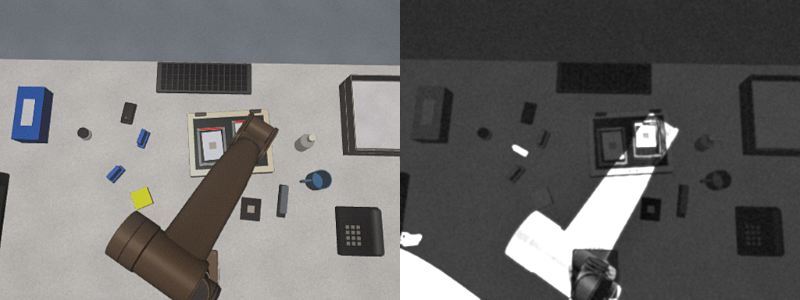

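Only the arm, the spacer and the short tile have changed, and the long tile is unmoved at (249,177). The push holds steady at about 10 N, so I'm handing in.

```bash
python3 -c "
from plant import ctrl
print(ctrl.sign_off())"
```

```text
the job is handed in; nothing more can be done
None
```

I gripped the smallest spacer (60 mm high) and lowered it upright into frame_a's gap until it touched the floor plate. I then slid it about 13 mm, pushing the short tile against the red-marked bar, and handed in at about 10.1 s while still holding and pressing it.

**Push and grip:** the TCP had stopped moving against a hard stop. The push was steady at about 10 N, with about 6 N upward force at the wrist and the fin gripped at 70 N. The tool leaned by about 0.35°.

**Tile flush and square:** in the side view the dark gap to the red strip was gone across the tile's width, to within about 1 px (3–4 mm). The arm blocked the top view of the tile, so finer squareness rests on the push force and the hard stop. The TCP stopped about 1 mm short of the flush position computed from the frame estimate, which is within calibration error.

**Everything else:** comparing before and after pictures showed no change to the long tile or to any desk object in clear view.

**Disagreement:** the two cameras differed by about 3 mm for the frame and up to 9 mm for the spacer. I used the top-view pose for the frame, because the held spacer showed the side camera to be about 3 mm off. For the spacer grasp I used the average of the two views.

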